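# Nest the open-ended slide bins by sliding

## Task

Put the three open-ended bins away one inside another, largest to smallest, by sliding them along the bench without lifting them: first push the blue bin, back wall first, through the open end of the grey bin until it is fully home against the grey back wall, then push the orange bin the same way fully home in the blue one. Leave the oil bottle, the eyepiece and the lens can where they stand, and finish with both bins lying flat and the gripper clear.

Things in the scene. Friction and masses are not known exactly. Their poses are not given: they have to be found in the camera images.
- bin_large: Grey bin, screwed to the bench: floor, back wall, two side walls; open on top and at one end, which faces roughly to the robot's right. Outside 120 long (x) x 108 wide x 44 mm high; inside 100 mm wide, back wall's inner face at x = +56 mm. Origin: centre of underside; x points from open end to back wall, y across, z up. Walls 4 mm thick. It stands on its side walls; its floor is a 44 mm wide strip lying on the bench, 3 mm thick.
- bin_medium: Blue loose bin of the same shape: outside 100 long x 90 wide x 38 mm high, inside 82 mm wide, 0.1 to 0.2 kg. Origin: centre of underside; x points from open end to back wall, y across, z up. Walls 4 mm thick. It stands on its side walls; its floor is a 44 mm wide tongue, 5 to 8 mm up. Fully home, its origin is at x = 6, y = 0, z = 0 in the grey bin's frame, 5 mm free each side.
- bin_small: Orange loose bin of the same shape: outside 80 long x 72 wide x 32 mm high, inside 64 mm wide, 0.07 to 0.14 kg. Origin: centre of underside; x points from open end to back wall, y across, z up. Walls 4 mm thick. It stands on its side walls; its floor is full width, 10 to 13 mm up. Fully home, its origin is at x = 6, y = 0, z = 0 in the blue bin's frame, 5 mm free each side.
- blue_push (a point): Middle of the inner face of the blue bin's back wall, 20 mm above the bench; axes as the bin's. Pushed here towards its x, from inside, the bin slides easily along the bench, and into a larger bin without climbing: it straddles that bin's floor. Keep fingertips 15 mm or more above the bench, clear of the floors.
- orange_push (a point): Middle of the inner face of the orange bin's back wall, 20 mm above the bench; axes as the bin's. Pushed here towards its x, from inside, the bin slides easily along the bench, and into a larger bin without climbing: it straddles that bin's floor. Keep fingertips 15 mm or more above the bench, clear of the floors.
- oil_bottle_mid (a point): Small amber immersion-oil bottle with a black cap, 30 mm across, 56 mm high, 60 g. A bystander, standing upright. The point is at its centre, half-way up.
- eyepiece_mid (a point): Black microscope eyepiece on a steel barrel, 34 mm across, 48 mm high, 120 g. A bystander, standing upright. The point is at its centre, half-way up.
- lens_can_mid (a point): Aluminium lens can with a green lid, 36 mm across, 50 mm high, 90 g. A bystander, standing upright. The point is at its centre, half-way up.
Mind the look-alikes: they are no part of the job. Several things have the shape of the bin_small; the one meant has the colours described above.

How it is judged (in metres and radians):
On the way, in this order (a step that is already met when the one before it is completed fails the run):
1. the blue bin is fully home in the grey bin while the orange bin is still outside (x of bin_medium in the frame of bin_large between -0.002 and 0.012 m and y of bin_medium in the frame of bin_large between -0.01 and 0.01 m and z of bin_medium in the frame of bin_large between -0.003 and 0.004 m and angle between the x axis of bin_medium and the x axis of bin_large, either way round below 0.15 rad and angle between bin_medium's own z axis and vertical below 0.08 rad and horizontal distance between bin_small and bin_medium above 0.06 m), for 0.2 s.
2. the orange bin is fully home in the blue bin, which is still home in the grey one (x of bin_medium in the frame of bin_large between -0.002 and 0.012 m and y of bin_medium in the frame of bin_large between -0.01 and 0.01 m and z of bin_medium in the frame of bin_large between -0.003 and 0.004 m and angle between the x axis of bin_medium and the x axis of bin_large, either way round below 0.15 rad and angle between each of bin_medium, bin_small's own z axis and vertical below 0.08 rad and x of bin_small in the frame of bin_medium between -0.002 and 0.012 m and y of bin_small in the frame of bin_medium between -0.01 and 0.01 m and z of bin_small in the frame of bin_medium between -0.003 and 0.004 m and angle between the x axis of bin_small and the x axis of bin_medium, either way round below 0.15 rad), for 0.2 s.
At the end, for the whole second after the job is handed in: Blue bin in grey and orange bin in blue, flat and at rest, each within 8 mm of touching the back wall behind it, within 10 mm sideways and 0.15 rad of square, tilted under 0.08 rad; oil bottle, eyepiece and lens can within 15 mm of where they began (all of step 2 and linear speed of each of bin_medium, bin_small below 0.01 m/s and angular speed of each of bin_medium, bin_small below 0.1 rad/s and distance of each of oil_bottle_mid, eyepiece_mid, lens_can_mid from where it was at the start of the episode below 0.015 m).
It fails at once if the blue bin is lifted off the bench (its underside centre above 25 mm) (height (world z) of bin_medium above 0.025 m).
It fails at once if the orange bin is lifted off the bench (its underside centre above 25 mm) (height (world z) of bin_small above 0.025 m).
It fails at once if the oil bottle is moved more than 15 mm or knocked over (distance of oil_bottle_mid from where it was at the start of the episode above 0.015 m or angle between oil_bottle_mid's own z axis and vertical above 0.5 rad).
It fails at once if the eyepiece is moved more than 15 mm or knocked over (distance of eyepiece_mid from where it was at the start of the episode above 0.015 m or angle between eyepiece_mid's own z axis and vertical above 0.5 rad).
It fails at once if the lens can is moved more than 15 mm or knocked over (distance of lens_can_mid from where it was at the start of the episode above 0.015 m or angle between lens_can_mid's own z axis and vertical above 0.5 rad).
It also fails if it takes over 64 s, if anything falls off the work surface, if the arm or the gripper's body presses on something with over 40 N, if the wrist force passes 120 N, or if a joint passes its speed limit or range.

## Robot

A 7-joint arm with a two-finger parallel gripper is mounted at the origin on the work surface. World frame = base frame: x ahead of the robot, y to its left, z up, the work surface at z = 0. Lengths are in mm, angles in rad, forces in N, time in s.
With the tool pointing down it reaches from about 400 to 875 mm from the base axis. Payload 6.5 kg.
Tool frame: the origin (TCP) lies at the very end of the fingers, on their centre line; the grasp point (between the pads) lies 19 mm behind it; z points along the fingers, x is the direction in which the jaws open and shut, and the axes are right-handed (so a half turn about z gives the same grasp; the last joint's range is limited). The gripper opens to 88 mm and grips with 3 to 60 N. Pads are 18 mm wide; open, the fingers measure 123 mm over their backs; the gripper's body (75 mm by 187 mm) begins 45 mm behind the grasp point.
Start: joints at [-1.408, 0.536, -0.004, 1.538, 0.003, 1.067, -0.071], TCP at [147.421, 633.054, 238.716] pointing down, gripper open.
Joint ranges: [-2.7, 2.7], [-0.37, 2.16], [-1.27, 1.26], [0.24, 2.4], [-1.31, 4.45], [0.19, 1.91], [-2.76, 2.76]. Speed limits (rad/s): [2.39, 2.39, 3.14, 3.14, 3.14, 3.14, 3.14].

## Interface

Orientations are given as a 3x3 rotation matrix whose columns are the frame's x, y, z axes.
In Python, from bench import status, eyes, job gives the robot as it stands.
- The arm moves only by the tool play_rows, never from a script. Its argument "plan" is a list of rows, each a list of 3 entries, a list of its own where there are three numbers: the finger opening in cm, from 0 to 8.81, then the shift along the tool's x, y, z in cm, then the turn about the tool's z in degrees. In form: [[hand, [tx, ty, tz], turn], ...]. A call has exactly 10 rows; each row is the pose to reach, as a shift and turn from the pose measured when the call began, along the tool's axes at that moment; what a row does not reach only later rows make up. A row lasts 1/12 s, in which the tool goes at most 41.7 mm and 7.16 degrees, less where a joint would pass 70% of its speed; a pose out of reach is approached as far as the arm can. A call with a gripper value outside its range is refused whole. The fingers move at their own pace and stop on an object; "newtons" is the grip in N (left out, the last holds). Time passes only in rows, so rows that repeat a pose let the fingers close, or fill a call up. It gives the time, the measured TCP pose, the force and the opening at its end, in the units of the state.
- status.state(): the state, without advancing time (a new reading comes with each control period).
- eyes.camera(name): name is "side" or "top" or "wrist"; returns a dict with "img" (400x640x3 uint8, red, green, blue), "depth" (400x640 float32, mm along the optical axis (not along the pixel's ray), 0 where there is no reading), "K" (3x3 intrinsics, pixels), "R" (3x3) and "t" (3): a world point X has camera coordinates R X + t. Camera axes: x right, y down, z forward; pixel columns grow to the right and rows downward; lengths in mm; the calibration is good to about 2 mm. A picture is of the moment at which its call begins.
- job.hand_in(): hands the job in, once; it reports no verdict.
The state is a dict: "time_s": time; "qpos": joint angles; "qvel": joint speeds; "tau": joint torques, N m; "position": TCP position; "eef_rot": TCP orientation; "ft_force": force on the tool from outside, world axes, zero at the start; "moment": the same for the moment, N m; "grip_width": finger opening in mm.
Only numpy, scipy, OpenCV 4.12 (cv2) and the standard library are available. Lean on these libraries where they do the work, as an engineer would, in place of code of your own. Each camera call takes 0.05 s, during which the arm holds its last target.

## Working session

There is one attempt and no reset: what is moved stays moved. The work goes in short steps, Python scripts to look and compute and a tool call to move; the robot and the scene stay as the last step left them, time stands still between calls to the robot, and variables do not carry over. Pictures are saved under pics/ and viewed, and the job is handed in when it is done.

Besides the shell and the picture viewer there is one more tool, called after "Emit:" by a JSON object that holds its "name" and its "arguments". play_rows: Moves the arm, as the interface text tells. Its arguments: {"type":"object","properties":{"plan":{"type":"array"},"newtons":{"type":"number"}},"required":["plan"]}

```bash
mkdir -p pics; ls
python3 - <<'E'
from bench import status, eyes, job
import cv2,numpy as np
s=status.state(); print(s)
for n in ["top","side","wrist"]:
    c=eyes.camera(n); cv2.imwrite(f"pics/{n}0.png",c["img"][:,:,::-1]); np.savez(f"{n}0.npz",**c)
    print(n,c["K"].tolist(),(-c["R"].T@c["t"]).round(),c["R"].round(3).tolist())
E
```

```text
pics
{'time_s': 0.0, 'qpos': array([-1.40822009,  0.53715629, -0.00442031,  1.53884349,  0.00259612,
        1.067307  , -0.07121275]), 'qvel': array([ 6.51066886e-05,  3.06173287e-04,  8.65874563e-04, -1.87788631e-03,
        7.93152100e-05,  9.53526224e-04,  7.69336162e-05]), 'tau': array([-6.88684231e-04, -5.70998776e+01,  9.90492180e-01, -2.51607549e+01,
       -5.62661898e-02,  1.80224836e-02,  1.70175622e-04]), 'position': array([147.29951007, 632.46841216, 237.85720734]), 'eef_rot': array([[ 2.26745172e-01,  9.73954085e-01, -2.58163541e-04],
       [ 9.73952630e-01, -2.26745281e-01, -1.68882967e-03],
       [-1.70337993e-03,  1.31494916e-04, -9.99998541e-01]]), 'ft_force': array([ 0.21135947, -0.28006135,  0.12740111]), 'moment': array([-0.01839283,  0.03448468,  0.00724324]), 'grip_width': 88.22967206667863}
top [[506.7526029444124, 0.0, 322.137078959404], [0.0, 506.7526029444124, 193.48727693395196], [0.0, 0.0, 1.0]] [ 374.  -45. 1194.] [[-0.002, -1.0, 0.02], [-0.984, -0.002, -0.18], [0.18, -0.02, -0.983]]
side [[473.42163890079587, 0.0, 328.54318516343426], [0.0, 473.42163890079587, 204.28400243601925], [0.0, 0.0, 1.0]] [  46. -724.  756.] [[0.779, -0.627, -0.003], [-0.403, -0.497, -0.768], [0.481, 0.6, -0.64]]
wrist [[285.1448126831543, 0.0, 317.06869751774406], [0.0, 285.1448126831543, 198.75672566537122], [0.0, 0.0, 1.0]] [ 75. 648. 384.] [[0.227, 0.974, -0.001], [0.933, -0.217, 0.287], [0.279, -0.066, -0.958]]
```

View pics/top0.png

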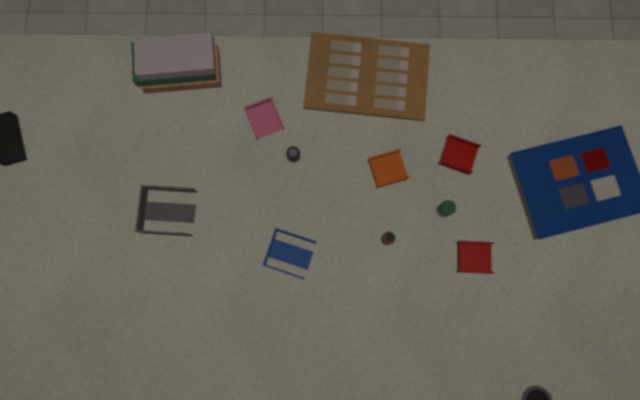

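View pics/side0.png

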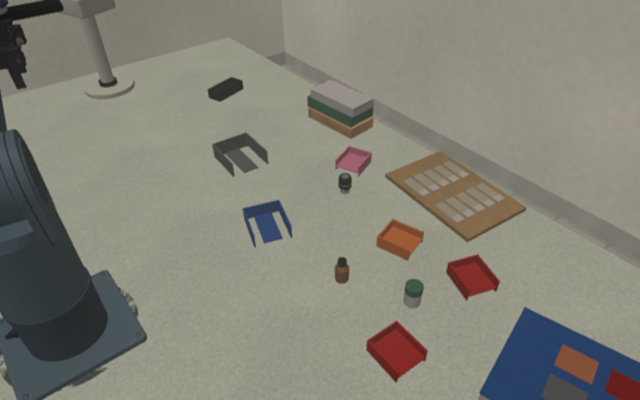

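View pics/wrist0.png

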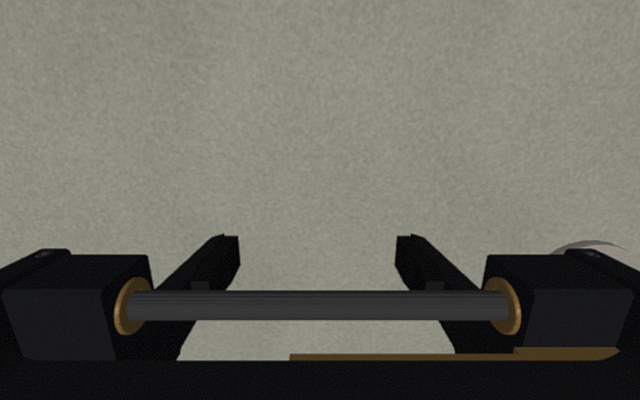

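The top view shows the grey bin at about (168,211), blue at (290,253), orange at (388,168), eyepiece (293,153), oil bottle (388,238) and lens can (447,208). The red and pink bins are look-alikes. I'll zoom in for geometry.

```bash
cat > h.py <<'E'
import numpy as np,cv2
def load(n): return dict(np.load(n+".npz"))
def ray(c,uv,z):
    uv=np.atleast_2d(uv).astype(float); d=np.c_[uv,np.ones(len(uv))]@np.linalg.inv(c["K"]).T@c["R"]
    o=-c["R"].T@c["t"]; return o+d*((z-o[2])/d[:,2])[:,None]
def cloud(c):
    v,u=np.mgrid[0:400,0:640]; Z=c["depth"]; P=np.stack([u*Z,v*Z,Z],-1)@np.linalg.inv(c["K"]).T
    P[...,:]=(np.stack([u,v,np.ones_like(u)],-1)@np.linalg.inv(c["K"]).T)*Z[...,None]
    return (P-c["t"])@c["R"]
def px(c,X):
    p=(np.atleast_2d(X)@c["R"].T+c["t"])@c["K"].T; return p[:,:2]/p[:,2:]
E
python3 - <<'E'
from h import *
c=load("top0"); im=c["img"][:,:,::-1]
a=cv2.resize(im[130:290,110:430],(800,400),interpolation=cv2.INTER_CUBIC)
cv2.imwrite("pics/topz.png",np.clip(a*1.8,0,255))
c2=load("side0"); a=cv2.resize(c2["img"][110:310,190:450,::-1],(780,600),interpolation=cv2.INTER_CUBIC)
cv2.imwrite("pics/sidez.png",np.clip(a*1.6,0,255))
P=cloud(c)
print("bench z",np.median(P[300:380,100:500,2]), P[211,150:200:6,2].round(),P[253,265:315:6,2].round())
E
```

```text
bench z 0.3988803919455043 [4. 1. 4. 6. 3. 4. 1. 3. 2.] [ 2.  5.  9.  6.  4. 12.  6.  8.  9.][ WARN:0@0.077] global loadsave.cpp:1063 imwrite_ Unsupported depth image for selected encoder is fallbacked to CV_8U.
```

View pics/topz.png

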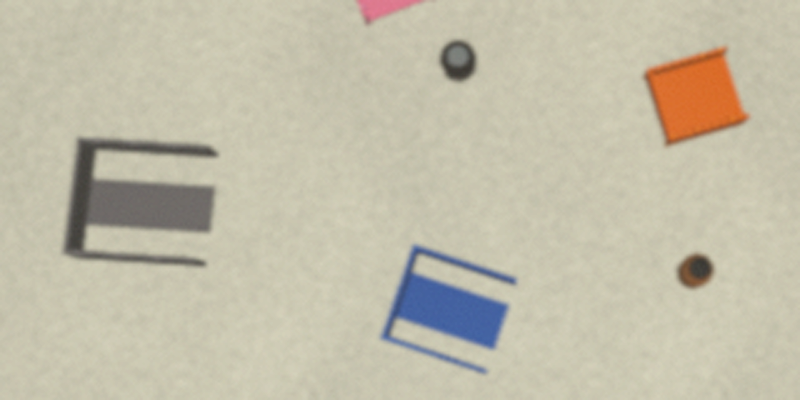

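View pics/sidez.png

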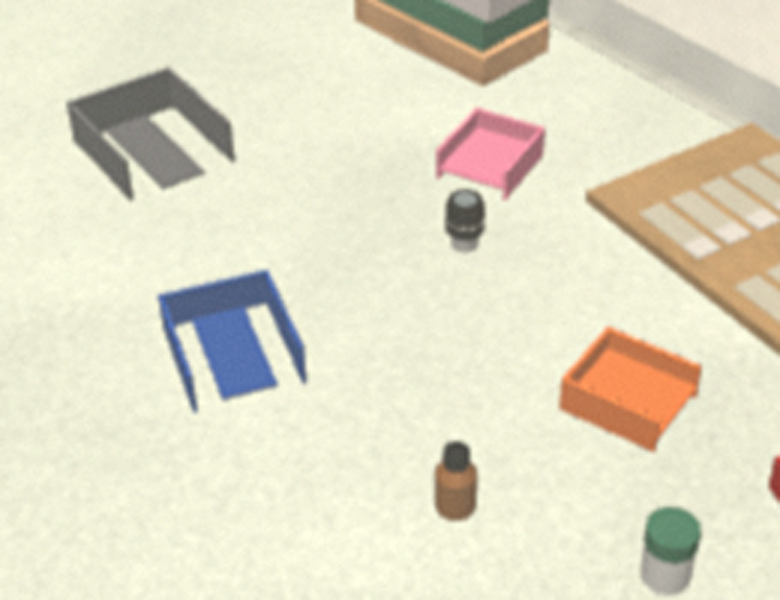

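```bash
cat >> h.py <<'E'
def fit(pts,L,W):
    # pts: back+y, back-y, open+y, open-y (bin frame) world xy
    m=np.array([[L/2,W/2],[L/2,-W/2],[-L/2,W/2],[-L/2,-W/2]]); p=np.asarray(pts)[:,:2]
    c=p.mean(0); H=m.T@(p-c); U,S,V=np.linalg.svd(H); R=(U@V).T
    if np.linalg.det(R)<0: V[1]*=-1; R=(U@V).T
    return c,np.degrees(np.arctan2(R[1,0],R[0,0])),np.abs(p-(m@R.T+c)).max()
E
python3 - <<'E'
from h import *
t=load("top0"); s=load("side0")
zt=lambda p: (np.array(p)+.5)/2.5+[110,130]-.5
zs=lambda p: (np.array(p)+.5)/3+[190,110]-.5
# bin x points to +y(left in image); bin y = left of that = -world x = down in image
T={"grey":(120,108,44,[(65,254),(79,139),(206,264),(217,152)]),
"blue":(100,90,38,[(383,340),(414,246),(487,372),(516,281)]),
"orange":(80,72,32,[(668,144),(646,73),(748,118),(725,49)])}
S={"grey":[(68,102),(170,68),(131,170),(234,125)],"blue":[(159,296),(268,270),(194,383),(304,350)],"orange":[(562,381),(610,328),(656,424),(700,366)]}
for k,(L,W,h,p) in T.items():
    print(k,[ (a if np.isscalar(a) else a.round(1)) for a in fit(ray(t,zt(p),h),L,W)], [ (a if np.isscalar(a) else a.round(1)) for a in fit(ray(s,zs(S[k]),h),L,W)])
for k,a,h in (("oil",(699,267),56),("eye",(458,55),48)): print(k,ray(t,zt(a),h).round())
print("can",ray(t,[(448,208)],50).round())
E
```

```text
grey [array([544.7, 286.4]), np.float64(85.95614842988721), np.float64(4.67096132851978)] [array([544. , 285.1]), np.float64(87.2975736867709), np.float64(7.625031184771814)]
blue [array([447.3,   5.2]), np.float64(72.24956066892372), np.float64(2.084056537592801)] [array([446.2,   1.9]), np.float64(72.82098432930155), np.float64(3.986209881429488)]
orange [array([ 648.1, -225.2]), np.float64(107.08719533938407), np.float64(1.360052292905948)] [array([ 648.7, -226.7]), np.float64(106.47376968193453), np.float64(2.1326791011965156)]
oil [[ 484. -219.   56.]]
eye [[683.  -0.  48.]]
can [[ 550. -357.   50.]]
```

Run:
```python
from h import *
c=load("top0"); im=c["img"][:,:,::-1]
a=cv2.resize(im[175:245,130:210],(800,700),interpolation=cv2.INTER_CUBIC)[50:650]
cv2.imwrite("pics/g1.png",np.clip(a*1.8,0,255).astype(np.uint8))
```

```text
(no output)
```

View pics/g1.png

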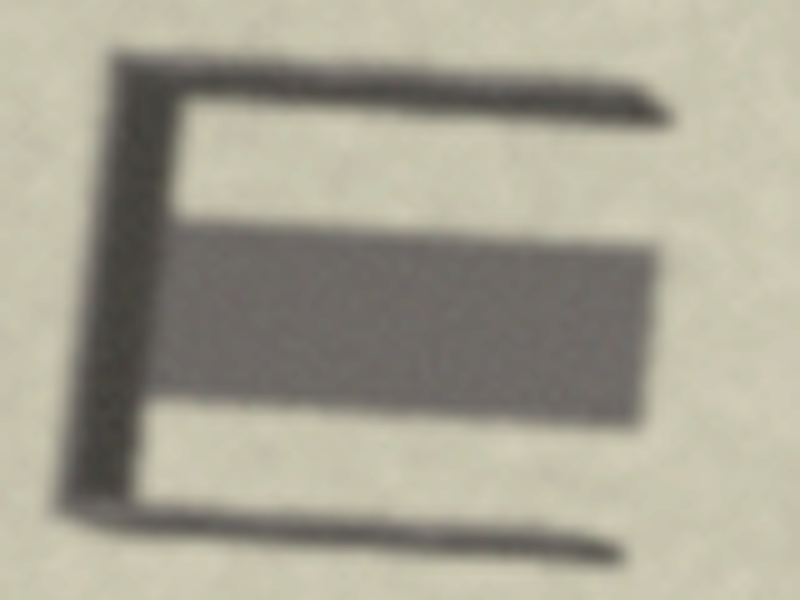

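Run:
```python
from h import *
t=load("top0"); z=lambda p:(np.array(p)+[.5,50.5])/10+[130,175]-.5
print(fit(ray(t,z([(58,515),(115,50),(597,540),(640,82)]),44),120,108))
a=ray(t,z([(640,428),(658,245)]),3); b=ray(t,z([(625,560),(675,122)]),0)
print(a.round(1),np.hypot(*(a[0]-a[1])[:2]),b.round(1),a.mean(0),b.mean(0))
st=ray(t,z([(170,217),(658,245)]),3); st2=ray(t,z([(145,398),(640,428)]),3)
for s in(st,st2): d=s[0]-s[1]; print(np.degrees(np.arctan2(d[1],d[0])),np.hypot(d[0],d[1]))
d=b[0]-b[1]; print(np.degrees(np.arctan2(d[1],d[0]))+270)
```

```text
(array([547.84856865, 290.2266486 ]), np.float64(86.97099089048751), np.float64(1.1967905098227902))
[[522.5 233.3   3. ]
 [566.1 231.    3. ]] 43.65857097283556 [[491.7 236.2   0. ]
 [596.2 229.    0. ]] [544.26218903 232.18089914   3.        ] [543.95766223 232.5727859    0.        ]
86.75318709871013 115.35228549994046
86.54736538532279 116.28214385035362
446.04192880718307
```

Emit:
{"name": "play_rows", "arguments": {"plan": [[3.8, [-2.4, 3.1, 0.5], 7], [3.8, [-4.7, 6.3, 1], 14], [3.8, [-7.1, 9.4, 1.5], 21], [3.8, [-9.5, 12.6, 2], 28], [3.8, [-11.8, 15.7, 2.5], 35], [3.8, [-14.2, 18.9, 3], 42], [3.8, [-16.6, 22, 3.5], 49], [3.8, [-18.9, 25.2, 4], 56], [3.8, [-21.3, 28.3, 4.5], 63], [3.8, [-23.7, 31.5, 5], 70]], "newtons": 6}}

```text
time_s: 0.98
position: [401.0, 328.7, 188.2]
eef_rot: [[0.993, 0.114, -0.0], [0.114, -0.993, -0.001], [-0.0, 0.001, -1.0]]
ft_force: [-0.8, 0.8, 0.4]
grip_width: 38.0
```

```bash
cat >> h.py <<'E'
def rel(x,y,z,yaw):
    from bench import status
    s=status.state(); R=s["eef_rot"]; p=s["position"]
    cy=np.degrees(np.arctan2(R[1,0],R[0,0]))
    print("t %.2f pos"%s["time_s"],p.round(1),"yaw %.1f"%cy,"w %.1f"%s["grip_width"],"F",s["ft_force"].round(1),"tilt",R[:,2].round(3))
    print("shift cm",(R.T@(np.array([x,y,z])-p)/10).round(2),"turn",round((cy-yaw+180)%360-180,1))
E
python3 -c "
from h import *
rel(455.4,30.7,120,-17.5)"
```

```text
t 0.98 pos [401.  328.7 188.2] yaw 6.6 w 38.0 F [-0.8  0.8  0.4] tilt [-0.    -0.001 -1.   ]
shift cm [ 1.99 30.22  6.85] turn 24.1
```

Emit:
{"name": "play_rows", "arguments": {"plan": [[3.8, [0.2, 3.5, 0.8], 6], [3.8, [0.5, 7, 1.6], 12], [3.8, [0.7, 10.5, 2.4], 18], [3.8, [1, 14, 3.2], 24.1], [3.8, [1.2, 17.5, 4], 24.1], [3.8, [1.4, 21, 4.8], 24.1], [3.8, [1.6, 24.5, 5.6], 24.1], [3.8, [1.8, 27.5, 6.4], 24.1], [3.8, [2, 30.2, 6.8], 24.1], [3.8, [2, 30.2, 6.8], 24.1]]}}

```text
time_s: 1.82
position: [455.5, 25.1, 120.1]
eef_rot: [[0.951, -0.309, -0.001], [-0.309, -0.951, -0.004], [0.001, 0.004, -1.0]]
ft_force: [-0.1, -0.2, 0.5]
grip_width: 37.6
```

```bash
python3 -c "
from h import *
from bench import eyes
rel(455.4,30.7,18,-17.5)
c=eyes.camera('wrist');np.savez('w1.npz',**c);cv2.imwrite('pics/w1.png',c['img'][:,:,::-1])"
```

```text
t 1.82 pos [455.5  25.1 120.1] yaw -18.0 w 37.6 F [-0.1 -0.2  0.5] tilt [-0.001 -0.004 -1.   ]
shift cm [-0.19 -0.57 10.21] turn -0.5
```

View pics/w1.png

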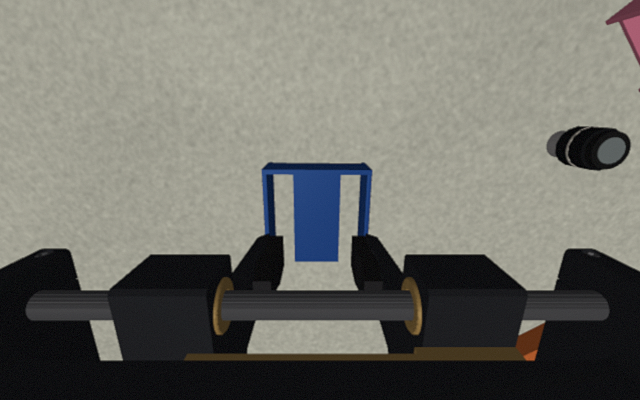

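```bash
python3 -c "
from h import *
c=load('w1'); a=cv2.resize(c['img'][150:270,230:410,::-1],(780,520),interpolation=cv2.INTER_CUBIC);cv2.imwrite('pics/w1z.png',np.clip(a*1.5,0,255).astype(np.uint8))
p=ray(c,[(262.5,164),(371.5,164)],38);print(p.round(1));d=p[1]-p[0];print(np.hypot(*d[:2]),np.degrees(np.arctan2(d[1],d[0])))
m=p.mean(0);print(m)"
```

```text
[[424.1  70.6  38. ]
 [507.7  43.4  38. ]]
87.87746899336311 -17.992887696913957
[465.90066077  56.98767872  38.        ]
```

View pics/w1z.png

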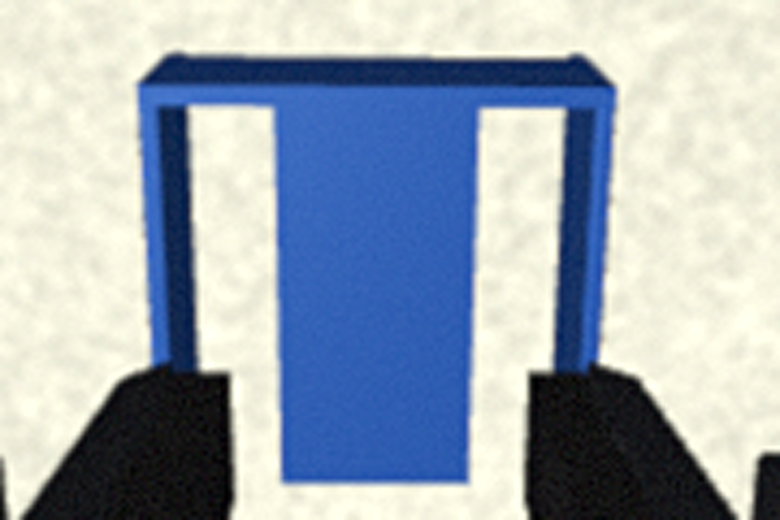

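```bash
python3 -c "
from h import *
c=load('w1')
p=ray(c,[(261.5,169.3),(371.7,169.3)],38);print(p.round(1));d=p[1]-p[0];y=np.arctan2(d[1],d[0]);print(np.hypot(*d[:2]),np.degrees(y))
m=p.mean(0)[:2];n=np.array([-np.sin(y),np.cos(y)]);print(m-50*n, m-22*n, m-13*n)
rel(*(m-22*n),18,-18)"
```

```text
[[421.8  66.8  38. ]
 [506.7  39.2  38. ]]
89.33025449045024 -17.993745681269623
[448.80974438   5.41546014] [457.45931333  32.04598693] [460.23953192  40.60579911]
t 1.87 pos [455.4  28.  120.3] yaw -17.8 w 38.5 F [0.4 0.6 0.4] tilt [-0.001 -0.002 -1.   ]
shift cm [ 0.07 -0.47 10.23] turn 0.2
```

Emit:
{"name": "play_rows", "arguments": {"plan": [[3.8, [0.1, -0.3, 1], 0], [3.8, [0.1, -0.3, 2.5], 0], [3.8, [0.1, -0.3, 4], 0], [3.8, [0.1, -0.3, 5.5], 0], [3.8, [0.1, -0.3, 7], 0], [3.8, [0.1, -0.3, 8.2], 0], [3.8, [0.1, -0.3, 9.2], 0], [3.8, [0.1, -0.3, 10], 0], [3.8, [0.1, -0.3, 10.2], 0], [3.8, [0.1, -0.3, 10.2], 0]]}}

```text
time_s: 2.7
position: [456.9, 30.8, 17.8]
eef_rot: [[0.952, -0.306, -0.002], [-0.306, -0.952, -0.002], [-0.001, 0.003, -1.0]]
ft_force: [0.2, -0.6, 0.7]
grip_width: 38.2
```

```bash
python3 -c "
from h import *
from bench import eyes
rel(460.2,40.6,18,-18)
for n in ('wrist','side'):
  c=eyes.camera(n);np.savez(n[0]+'2.npz',**c);cv2.imwrite('pics/'+n[0]+'2.png',c['img'][:,:,::-1])"
```

```text
t 2.70 pos [456.9  30.8  17.8] yaw -17.8 w 38.2 F [ 0.2 -0.6  0.7] tilt [-0.002 -0.002 -1.   ]
shift cm [ 0.01 -1.04 -0.03] turn 0.2
```

View pics/w2.png

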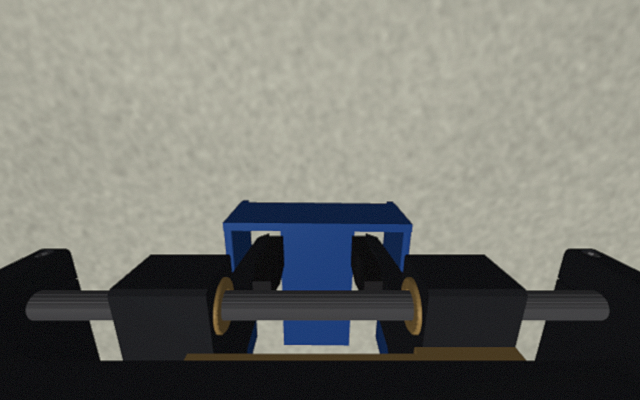

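View pics/s2.png

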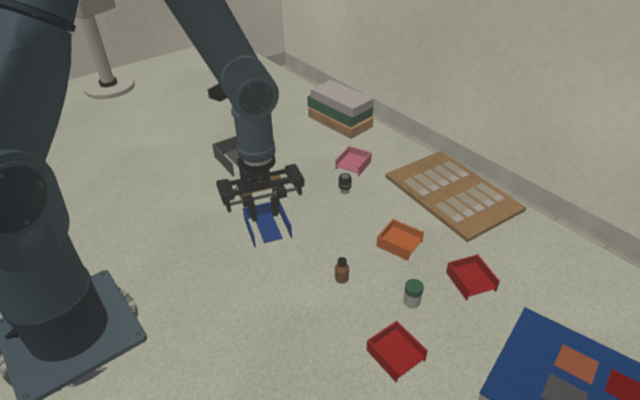

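Emit:
{"name": "play_rows", "arguments": {"plan": [[3.8, [0, -0.3, 0], 0], [3.8, [0, -0.6, 0], 0], [3.8, [0, -0.9, 0], 0], [4.2, [0, -1.0, 0], 0], [4.6, [0, -1.0, 0], 0], [5.0, [0, -1.0, 0], 0], [5.4, [0, -1.0, 0], 0], [5.8, [0, -1.0, 0], 0], [5.8, [0, -1.0, 0], 0], [5.8, [0, -1.0, 0], 0]], "newtons": 5}}

```text
time_s: 3.63
position: [460.6, 40.1, 18.6]
eef_rot: [[0.952, -0.306, -0.0], [-0.306, -0.952, -0.002], [0.0, 0.002, -1.0]]
ft_force: [-0.8, 1.2, 0.1]
grip_width: 52.2
```

```bash
python3 -c "
from h import *
from bench import eyes
rel(460.2,40.6,18,-18)
for n in ('wrist',):
  c=eyes.camera(n);np.savez(n[0]+'3.npz',**c);cv2.imwrite('pics/'+n[0]+'3.png',c['img'][:,:,::-1])"
```

```text
t 3.63 pos [460.6  40.1  18.6] yaw -17.8 w 52.2 F [-0.8  1.2  0.1] tilt [-0.    -0.002 -1.   ]
shift cm [-0.05 -0.04  0.06] turn 0.2
```

View pics/w3.png

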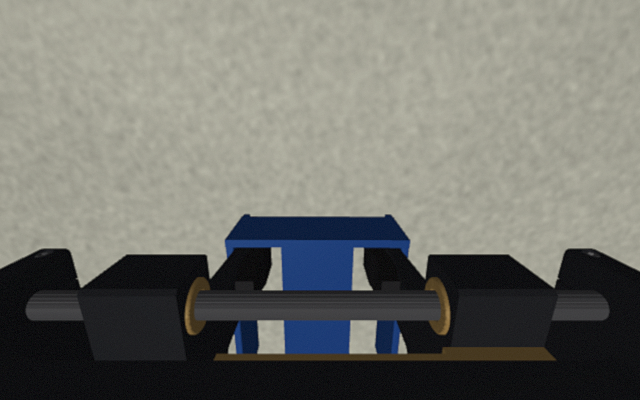

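Emit:
{"name": "play_rows", "arguments": {"plan": [[5.8, [0, -0.5, 0], 0], [5.8, [0, -1.2, 0], 0], [5.8, [0.1, -2.1, 0], -0.5], [5.8, [0.3, -3.1, 0], -1.5], [5.8, [0.6, -4.1, 0], -2.5], [5.8, [0.9, -5.1, 0], -3.5], [5.8, [1.2, -6.1, 0], -4.5], [5.8, [1.5, -7.1, 0], -5.5], [5.8, [1.8, -8.1, 0], -6.5], [5.8, [2.1, -9.1, 0], -7.5]]}}

```text
time_s: 4.52
position: [509.1, 121.0, 18.5]
eef_rot: [[0.984, -0.178, -0.0], [-0.178, -0.984, -0.002], [0.0, 0.002, -1.0]]
ft_force: [-1.7, -2.3, 5.6]
grip_width: 52.0
```

```bash
python3 -c "
from h import *
rel(542.2,193.2,18.6,-3.2)"
```

```text
t 4.52 pos [509.1 121.   18.5] yaw -10.2 w 52.0 F [-1.7 -2.3  5.6] tilt [-0.    -0.002 -1.   ]
shift cm [ 1.97 -7.69 -0.02] turn -7.0
```

Emit:
{"name": "play_rows", "arguments": {"plan": [[5.8, [0.2, -1, 0], -0.8], [5.8, [0.5, -2, 0], -1.6], [5.8, [0.8, -3, 0], -2.5], [5.8, [1.1, -4, 0], -3.5], [5.8, [1.4, -5, 0], -4.5], [5.8, [1.7, -6, 0], -5.5], [5.8, [1.9, -6.8, 0], -6.5], [5.8, [2, -7.4, 0], -7], [5.8, [2, -7.7, 0], -7], [5.8, [2, -7.7, 0], -7]]}}

```text
time_s: 5.35
position: [543.3, 195.0, 18.6]
eef_rot: [[0.999, -0.055, 0.001], [-0.055, -0.999, -0.001], [0.001, 0.001, -1.0]]
ft_force: [0.5, 1.6, 2.9]
grip_width: 52.4
```

```bash
python3 -c "
from h import *
from bench import eyes
rel(542.2,193.2,18.6,-3.2)
for n in ('wrist','top'):
  c=eyes.camera(n);np.savez(n[0]+'4.npz',**c);cv2.imwrite('pics/'+n[0]+'4.png',c['img'][:,:,::-1])"
```

```text
t 5.35 pos [543.3 195.   18.6] yaw -3.1 w 52.4 F [0.5 1.6 2.9] tilt [ 0.001 -0.001 -1.   ]
shift cm [-0.1   0.18 -0.  ] turn 0.1
```

View pics/w4.png

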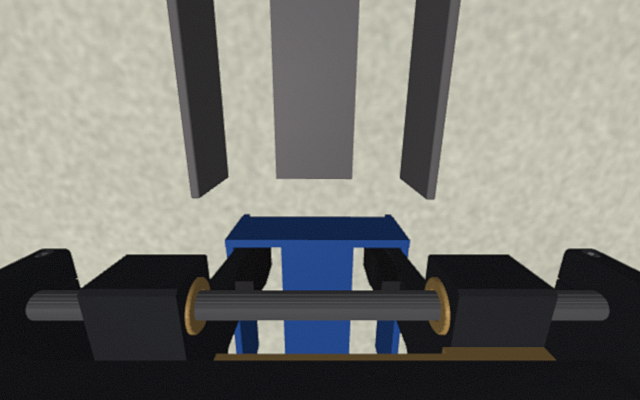

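View pics/t4.png

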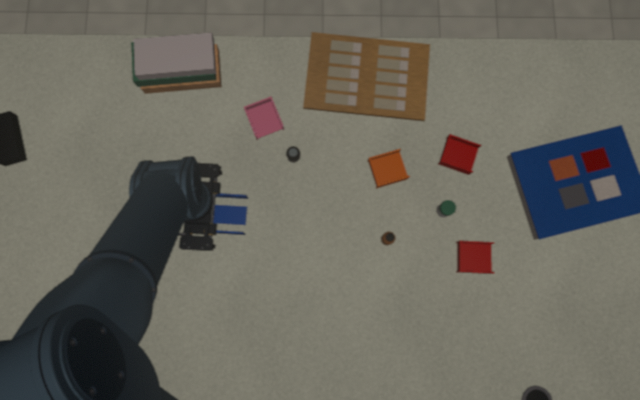

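```bash
python3 -c "
from h import *
c=load('w4')
a=cv2.resize(c['img'][120:270,180:450,::-1],(800,444),interpolation=cv2.INTER_CUBIC);cv2.imwrite('pics/w4z.png',np.clip(a*1.5,0,255).astype(np.uint8))"
```

```text
(no output)
```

View pics/w4z.png

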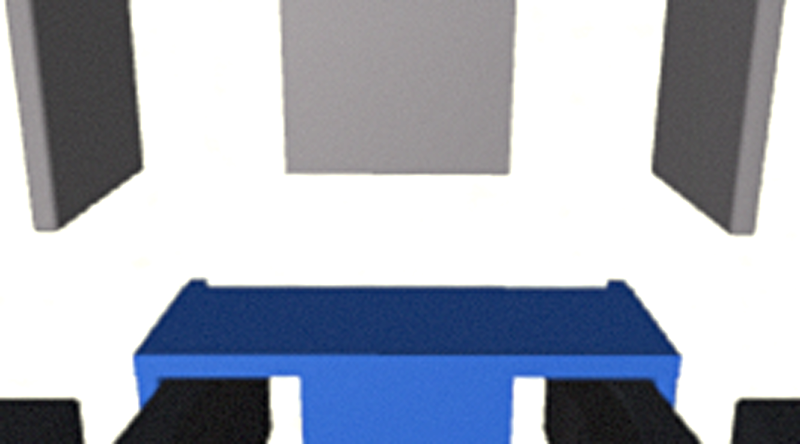

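```bash
python3 -c "
from h import *
c=load('w4'); f=lambda p:(np.array(p)+.5)*.3375+[180,120]-.5
def ed(n,l,r,z):
  p=ray(c,f([l,r]),z);d=p[1]-p[0];print(n,p[:,:2].round(1),p.mean(0)[:2].round(1),np.hypot(*d[:2]).round(1),np.degrees(np.arctan2(d[1],d[0])).round(2))
ed('strip',(286,173),(510,174),3); ed('wall out top',(35,230),(753,233),44); ed('wall inner bottom',(142,168),(653,173),0)
ed('blue rim',(135,353),(680,355),38); ed('blue bottom',(192,280),(625,281),0)
a=ray(c,f([(286,173),(280,0),(510,174),(516,0)]),3)
for i in (0,2): d=a[i+1]-a[i];print(np.degrees(np.arctan2(d[1],d[0])))
a=ray(c,f([(35,230),(7,0),(753,233),(785,0)]),44)
for i in (0,2): d=a[i+1]-a[i];print(np.degrees(np.arctan2(d[1],d[0])))
"
```

```text
strip [[521.4 233.2]
 [565.2 230.6]] [543.3 231.9] 43.8 -3.43
wall out top [[489.7 235.4]
 [596.6 229. ]] [543.1 232.2] 107.1 -3.43
wall inner bottom [[492.5 235.2]
 [594.  228.5]] [543.2 231.9] 101.8 -3.74
blue rim [[499.4 212.1]
 [588.4 206.8]] [543.9 209.5] 89.2 -3.42
blue bottom [[499.4 211.1]
 [588.9 205.9]] [544.1 208.5] 89.7 -3.32
86.42996972295974
86.92251141974388
86.27942332109394
86.05566285791106
```

Emit:
{"name": "play_rows", "arguments": {"plan": [[5.8, [-0.1, -0.4, 0], 0.3], [5.8, [-0.2, -1, 0], 0.3], [5.8, [-0.2, -1.8, 0], 0.3], [5.8, [-0.2, -2.7, 0], 0.3], [5.8, [-0.2, -3.6, 0], 0.3], [5.8, [-0.2, -4.6, 0], 0.3], [5.8, [-0.2, -5.6, 0], 0.3], [5.8, [-0.2, -6.6, 0], 0.3], [5.8, [-0.2, -7.6, 0], 0.3], [5.8, [-0.2, -8.6, 0], 0.3]]}}

```text
time_s: 6.28
position: [545.9, 282.0, 18.6]
eef_rot: [[0.998, -0.06, 0.001], [-0.06, -0.998, -0.001], [0.001, 0.001, -1.0]]
ft_force: [-0.4, -2.9, 4.9]
grip_width: 52.4
```

```bash
python3 -c "
from h import *
from bench import eyes
rel(549.3,333.8,18.6,-3.4)
for n in ('wrist',):
  c=eyes.camera(n);np.savez(n[0]+'5.npz',**c);cv2.imwrite('pics/'+n[0]+'5.png',c['img'][:,:,::-1])"
```

```text
t 6.28 pos [545.9 282.   18.6] yaw -3.4 w 52.4 F [-0.4 -2.9  4.9] tilt [ 0.001 -0.001 -1.   ]
shift cm [ 0.03 -5.19 -0.01] turn -0.0
```

View pics/w5.png

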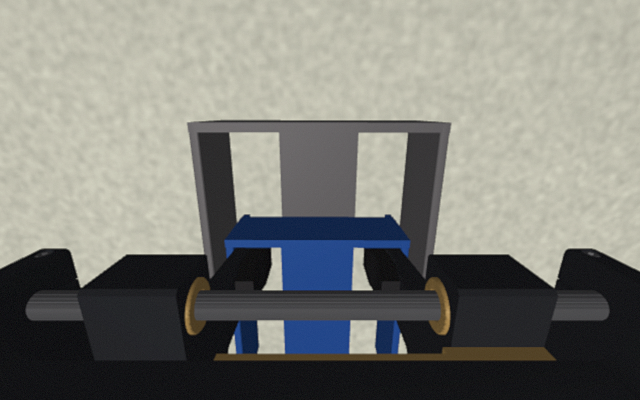

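Emit:
{"name": "play_rows", "arguments": {"plan": [[5.8, [0, -1, 0], 0], [5.8, [0, -2, 0], 0], [5.8, [0, -2.9, 0], 0], [5.8, [0, -3.7, 0], 0], [5.8, [0, -4.3, 0], 0], [5.8, [0, -4.7, 0], 0], [5.8, [0, -4.9, 0], 0], [5.8, [0, -5.1, 0], 0], [5.8, [0, -5.2, 0], 0], [5.8, [0, -5.3, 0], 0]]}}

```text
time_s: 7.17
position: [548.3, 334.2, 18.3]
eef_rot: [[0.998, -0.06, -0.001], [-0.06, -0.998, -0.003], [-0.001, 0.003, -1.0]]
ft_force: [-3.4, -11.3, 8.5]
grip_width: 52.1
```

```bash
python3 -c "
from h import *
from bench import eyes
rel(549.3,333.8,18.6,-3.4)
for n in ('wrist',):
  c=eyes.camera(n);np.savez(n[0]+'6.npz',**c);a=cv2.resize(c['img'][160:310,180:450,::-1],(800,444),interpolation=cv2.INTER_CUBIC);cv2.imwrite('pics/w6z.png',np.clip(a*1.5,0,255).astype(np.uint8))"
```

```text
t 7.17 pos [548.3 334.2  18.3] yaw -3.4 w 52.1 F [ -3.4 -11.3   8.5] tilt [-0.001 -0.003 -1.   ]
shift cm [ 0.1   0.04 -0.03] turn -0.0
```

View pics/w6z.png

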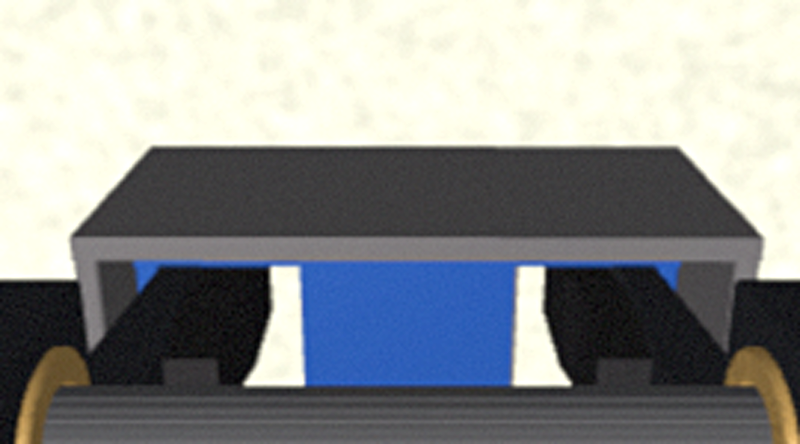

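Emit:
{"name": "play_rows", "arguments": {"plan": [[5.8, [0, -0.2, 0], 0], [5.8, [0, -0.2, 0], 0], [4.6, [0, 0, 0], 0], [3.8, [0, 0, 0], 0], [3.8, [0, 0.3, 0], 0], [3.8, [0, 0.8, 0], 0], [3.8, [0, 1, -1], 0], [3.8, [0, 1, -3], 0], [3.8, [0, 1, -6], 0], [3.8, [0, 1, -9], 0]]}}

```text
time_s: 8.05
position: [547.2, 323.8, 109.2]
eef_rot: [[0.998, -0.061, -0.002], [-0.061, -0.998, -0.004], [-0.002, 0.004, -1.0]]
ft_force: [-0.1, 0.2, 0.8]
grip_width: 38.0
```

```bash
python3 -c "
from h import *
from bench import eyes
rel(548.3-18,334.2-300,150,17)
for n in ('wrist',):
  c=eyes.camera(n);np.savez(n[0]+'7.npz',**c);a=cv2.resize(c['img'][80:280,180:450,::-1],(800,592),interpolation=cv2.INTER_CUBIC);cv2.imwrite('pics/w7z.png',np.clip(a*1.5,0,255).astype(np.uint8))"
```

```text
t 8.05 pos [547.2 323.8 109.2] yaw -3.5 w 38.0 F [-0.1  0.2  0.8] tilt [-0.002 -0.004 -1.   ]
shift cm [ 0.07 29.03 -3.95] turn -20.5
```

View pics/w7z.png

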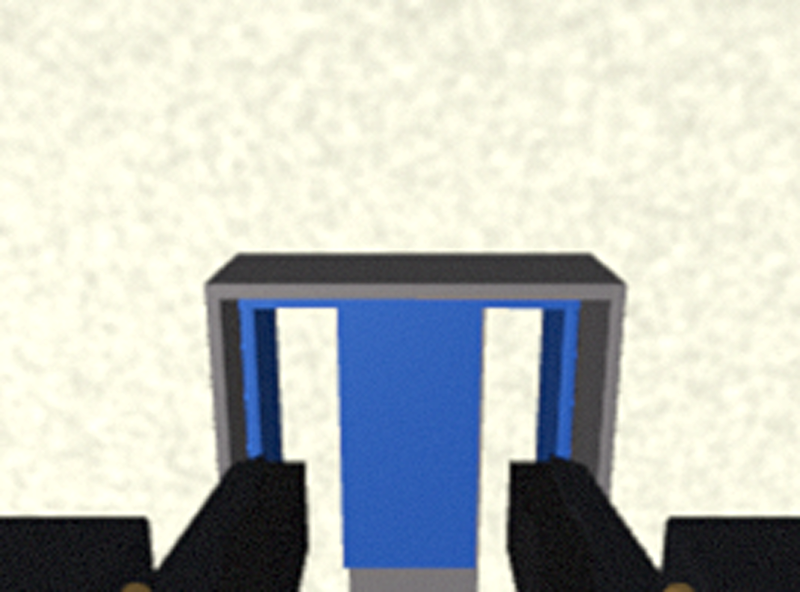

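```bash
python3 -c "
from h import *
c=load('w7'); f=lambda p:(np.array(p)+.5)*.3375+[180,80]-.5
def ed(n,l,r,z):
  p=ray(c,f([l,r]),z);d=p[1]-p[0];print(n,p.mean(0)[:2].round(1),np.hypot(*d[:2]).round(1),np.degrees(np.arctan2(d[1],d[0])).round(2))
ed('grey',(206,284),(626,284),44);ed('blue inner rim back',(256,308),(563,308),38);ed('blue outer',(239,300),(580,300),38)
rel(643,-208.8,120,17)"
```

```text
grey [550.7 351.4] 107.1 -3.48
blue inner rim back [548.6 343.7] 81.2 -3.48
blue outer [548.7 345.9] 89.9 -3.48
t 8.10 pos [551.  325.7 115.9] yaw -3.5 w 37.9 F [3.1 0.9 3.7] tilt [ 0.006  0.001 -1.   ]
shift cm [12.46 52.78 -0.43] turn -20.5
```

Emit:
{"name": "play_rows", "arguments": {"plan": [[2.2, [0.8, 3.5, -0.4], -2], [2.2, [1.7, 7, -0.4], -4], [2.2, [2.5, 10.5, -0.4], -6], [2.2, [3.3, 14, -0.4], -8], [2.2, [4.1, 17.5, -0.4], -10], [2.2, [5, 21, -0.4], -12], [2.2, [5.8, 24.5, -0.4], -14], [2.2, [6.6, 28, -0.4], -16], [2.2, [7.4, 31.5, -0.4], -18], [2.2, [8.3, 35, -0.4], -20.5]]}}

```text
time_s: 8.93
position: [612.3, -30.7, 120.4]
eef_rot: [[0.956, 0.294, 0.006], [0.294, -0.956, 0.002], [0.007, 0.0, -1.0]]
ft_force: [0.0, 0.1, 0.6]
grip_width: 22.0
```

```bash
python3 -c "
from h import *
rel(643,-208.8,120,17)"
```

```text
t 8.93 pos [612.3 -30.7 120.4] yaw 17.1 w 22.0 F [0.  0.1 0.6] tilt [ 0.006  0.002 -1.   ]
shift cm [-2.3  17.93  0.03] turn 0.1
```

Emit:
{"name": "play_rows", "arguments": {"plan": [[2.2, [-0.4, 3, 0], 0], [2.2, [-0.8, 6, 0], 0], [2.2, [-1.2, 9, 0], 0], [2.2, [-1.6, 12, 0], 0], [2.2, [-2, 14.5, 0], 0], [2.2, [-2.2, 16.5, 0], 0], [2.2, [-2.3, 17.6, 0], 0], [2.2, [-2.3, 17.9, 0], 0], [2.2, [-2.3, 17.9, 0], 0], [2.2, [-2.3, 17.9, 0], 0]]}}

```text
time_s: 9.77
position: [643.0, -206.6, 120.3]
eef_rot: [[0.955, 0.295, 0.006], [0.295, -0.955, 0.003], [0.007, -0.001, -1.0]]
ft_force: [-0.2, -0.2, -0.8]
grip_width: 22.0
```

```bash
python3 -c "
from h import *
from bench import eyes
rel(643,-208.8,18,17)
for n in ('wrist',):
  c=eyes.camera(n);np.savez(n[0]+'8.npz',**c);a=cv2.resize(c['img'][80:280,180:450,::-1],(800,592),interpolation=cv2.INTER_CUBIC);cv2.imwrite('pics/w8z.png',np.clip(a*1.5,0,255).astype(np.uint8))"
```

```text
t 9.77 pos [ 643.  -206.6  120.3] yaw 17.2 w 22.0 F [-0.2 -0.2 -0.8] tilt [ 0.006  0.003 -1.   ]
shift cm [-0.13  0.22 10.23] turn 0.2
```

View pics/w8z.png

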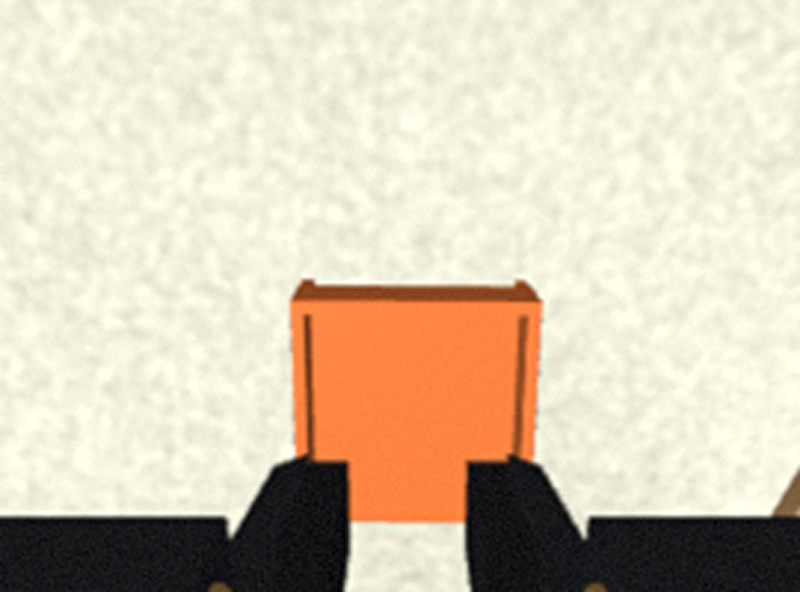

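```bash
python3 -c "
from h import *
c=load('w8'); f=lambda p:(np.array(p)+.5)*.3375+[180,80]-.5
p=ray(c,f([(291,300),(542,301)]),32);d=p[1]-p[0];y=np.arctan2(d[1],d[0]);print(p.mean(0)[:2].round(1),np.hypot(*d[:2]).round(1),np.degrees(y))
m=p.mean(0)[:2];n=np.array([-np.sin(y),np.cos(y)]);print(m-40*n)
rel(*(m-22*n),18,np.degrees(y))"
```

```text
[ 640.1 -188.1] 71.4 16.817907925311875
[ 651.67298627 -226.39425958]
t 9.82 pos [ 643.  -206.2  120.2] yaw 17.2 w 21.8 F [ 0.5  0.6 -0.6] tilt [ 0.006  0.003 -1.   ]
shift cm [ 0.17  0.39 10.23] turn 0.4
```

Emit:
{"name": "play_rows", "arguments": {"plan": [[2.2, [0.2, 0.4, 1], 0.4], [2.2, [0.2, 0.4, 2.5], 0.4], [2.2, [0.2, 0.4, 4], 0.4], [2.2, [0.2, 0.4, 5.5], 0.4], [2.2, [0.2, 0.4, 7], 0.4], [2.2, [0.2, 0.4, 8.2], 0.4], [2.2, [0.2, 0.4, 9.2], 0.4], [2.2, [0.2, 0.4, 9.9], 0.4], [2.2, [0.2, 0.4, 10.1], 0.4], [2.2, [0.2, 0.4, 10.1], 0.4]]}}

```text
time_s: 10.65
position: [646.6, -209.2, 18.7]
eef_rot: [[0.957, 0.289, 0.006], [0.289, -0.957, 0.003], [0.006, -0.001, -1.0]]
ft_force: [-0.1, -0.4, 0.6]
grip_width: 22.2
```

```bash
python3 -c "
from h import *
from bench import eyes
rel(644,-201,19,16.8)
for n in ('wrist',):
  c=eyes.camera(n);np.savez(n[0]+'9.npz',**c);a=cv2.resize(c['img'][160:310,180:450,::-1],(800,444),interpolation=cv2.INTER_CUBIC);cv2.imwrite('pics/w9z.png',np.clip(a*1.5,0,255).astype(np.uint8))"
```

```text
t 10.65 pos [ 646.6 -209.2   18.7] yaw 16.8 w 22.2 F [-0.1 -0.4  0.6] tilt [ 0.006  0.003 -1.   ]
shift cm [-0.01 -0.86 -0.03] turn -0.0
```

View pics/w9z.png

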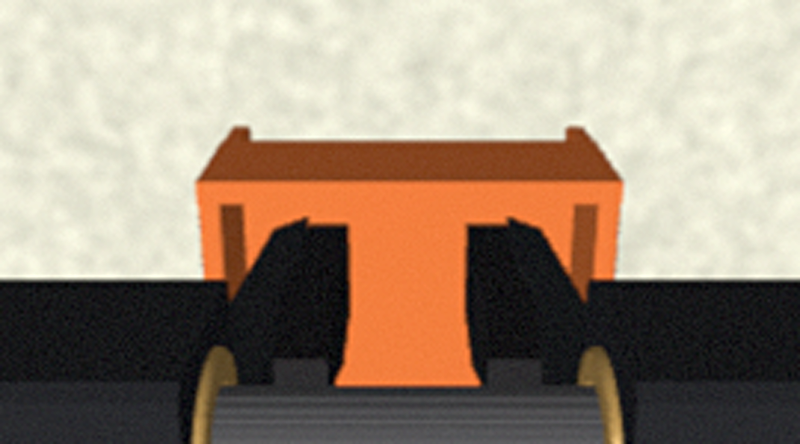

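Fingers are inside, with floor clearance. Advance and expand lightly.

Emit:
{"name": "play_rows", "arguments": {"plan": [[2.2, [0, -0.3, 0], 0], [2.2, [0, -0.6, 0], 0], [2.2, [0, -0.8, 0], 0], [2.6, [0, -0.8, 0], 0], [3.0, [0, -0.8, 0], 0], [3.4, [0, -0.8, 0], 0], [3.8, [0, -0.8, 0], 0], [4.0, [0, -0.8, 0], 0], [4.0, [0, -0.8, 0], 0], [4.0, [0, -0.8, 0], 0]], "newtons": 5}}

```text
time_s: 11.53
position: [644.8, -201.8, 19.6]
eef_rot: [[0.957, 0.289, 0.007], [0.289, -0.957, 0.003], [0.007, -0.001, -1.0]]
ft_force: [-1.0, 0.9, 1.7]
grip_width: 35.9
```

```bash
python3 -c "
from h import *
from bench import eyes
rel(644,-201,19,16.8)
for n in ('wrist',):
  c=eyes.camera(n);np.savez(n[0]+'10.npz',**c);a=cv2.resize(c['img'][160:310,180:450,::-1],(800,444),interpolation=cv2.INTER_CUBIC);cv2.imwrite('pics/w10z.png',np.clip(a*1.5,0,255).astype(np.uint8))"
```

```text
t 11.53 pos [ 644.8 -201.8   19.6] yaw 16.8 w 35.9 F [-1.   0.9  1.7] tilt [ 0.007  0.003 -1.   ]
shift cm [-0.05 -0.1   0.06] turn -0.0
```

View pics/w10z.png

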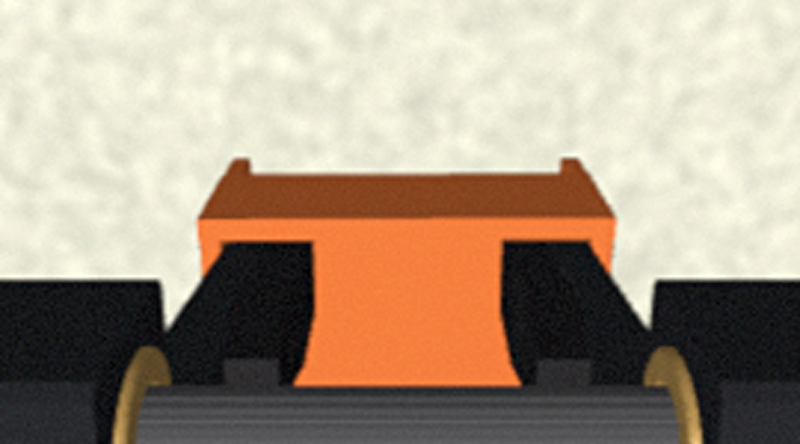

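Emit:
{"name": "play_rows", "arguments": {"plan": [[4.0, [0, -0.6, 0], 0], [4.0, [0, -1.6, 0], 0.5], [4.0, [0.1, -2.9, 0], 1], [4.0, [0.1, -4.2, 0], 1.5], [4.0, [0.2, -5.5, 0], 2], [4.0, [0.2, -6.8, 0], 2.7], [4.0, [0.3, -8.2, 0], 3.4], [4.0, [0.3, -9.6, 0], 4.1], [4.0, [0.4, -11, 0], 4.8], [4.0, [0.4, -12.4, 0], 5.5]]}}

```text
time_s: 12.42
position: [612.2, -79.6, 19.6]
eef_rot: [[0.981, 0.196, 0.006], [0.195, -0.981, 0.003], [0.007, -0.002, -1.0]]
ft_force: [0.1, -0.1, 0.3]
grip_width: 35.2
```

```bash
python3 -c "
from h import *
rel(539,188,19,-3.5)"
```

```text
t 12.42 pos [612.2 -79.6  19.6] yaw 11.3 w 35.2 F [ 0.1 -0.1  0.3] tilt [ 0.006  0.003 -1.   ]
shift cm [ -1.95 -27.68   0.1 ] turn 14.8
```

Emit:
{"name": "play_rows", "arguments": {"plan": [[4.0, [-0.1, -1.2, 0], 0.7], [4.0, [-0.2, -2.5, 0], 1.4], [4.0, [-0.3, -3.9, 0], 2.1], [4.0, [-0.4, -5.3, 0], 2.8], [4.0, [-0.5, -6.7, 0], 3.5], [4.0, [-0.6, -8.1, 0], 4.2], [4.0, [-0.7, -9.5, 0], 5], [4.0, [-0.8, -10.9, 0], 5.8], [4.0, [-0.9, -12.3, 0], 6.6], [4.0, [-1, -13.6, 0], 7.4]]}}

```text
time_s: 13.25
position: [574.7, 53.9, 19.7]
eef_rot: [[0.998, 0.068, 0.006], [0.067, -0.998, 0.004], [0.006, -0.003, -1.0]]
ft_force: [0.4, 1.1, -0.2]
grip_width: 35.9
```

```bash
python3 -c "
from h import *
from bench import eyes
rel(539,188,19,-3.5)
for n in ('wrist',):
  c=eyes.camera(n);np.savez(n[0]+'11.npz',**c);a=c['img'][...,::-1];cv2.imwrite('pics/w11.png',np.clip(a*1.5,0,255).astype(np.uint8))"
```

```text
t 13.25 pos [574.7  53.9  19.7] yaw 3.9 w 35.9 F [ 0.4  1.1 -0.2] tilt [ 0.006  0.004 -1.   ]
shift cm [ -2.65 -13.62   0.1 ] turn 7.4
```

View pics/w11.png

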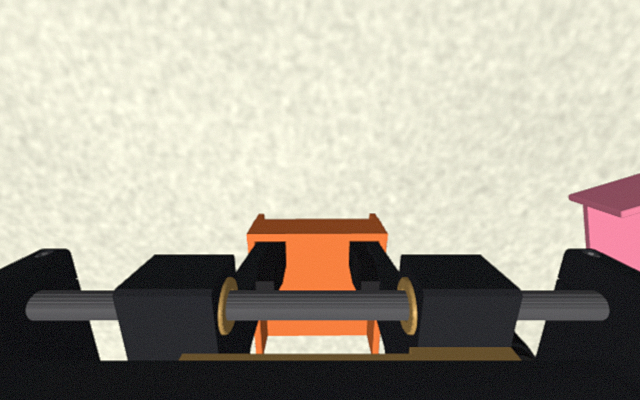

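Bin tracking square (rim at 247–387, v≈235). Continue.

Emit:
{"name": "play_rows", "arguments": {"plan": [[4.0, [-0.2, -1.2, 0], 0.8], [4.0, [-0.5, -2.6, 0], 1.6], [4.0, [-0.8, -4.1, 0], 2.4], [4.0, [-1.1, -5.6, 0], 3.2], [4.0, [-1.4, -7.1, 0], 4], [4.0, [-1.7, -8.6, 0], 4.8], [4.0, [-2, -10.1, 0], 5.6], [4.0, [-2.3, -11.6, 0], 6.4], [4.0, [-2.6, -12.9, 0], 7.2], [4.0, [-2.65, -13.3, 0], 7.4]]}}

```text
time_s: 14.13
position: [536.6, 191.4, 19.9]
eef_rot: [[0.998, -0.056, 0.003], [-0.056, -0.998, 0.007], [0.003, -0.008, -1.0]]
ft_force: [-0.6, -0.3, -0.8]
grip_width: 35.7
```

```bash
python3 -c "
from h import *
from bench import eyes
rel(539,188,19,-3.5)
for n in ('wrist',):
  c=eyes.camera(n);np.savez(n[0]+'12.npz',**c);a=cv2.resize(c['img'][40:265,180:450,::-1],(720,600),interpolation=cv2.INTER_CUBIC);cv2.imwrite('pics/w12.png',np.clip(a*1.5,0,255).astype(np.uint8))"
```

```text
t 14.13 pos [536.6 191.4  19.9] yaw -3.2 w 35.7 F [-0.6 -0.3 -0.8] tilt [ 0.003  0.007 -1.   ]
shift cm [0.26 0.32 0.08] turn 0.3
```

View pics/w12.png

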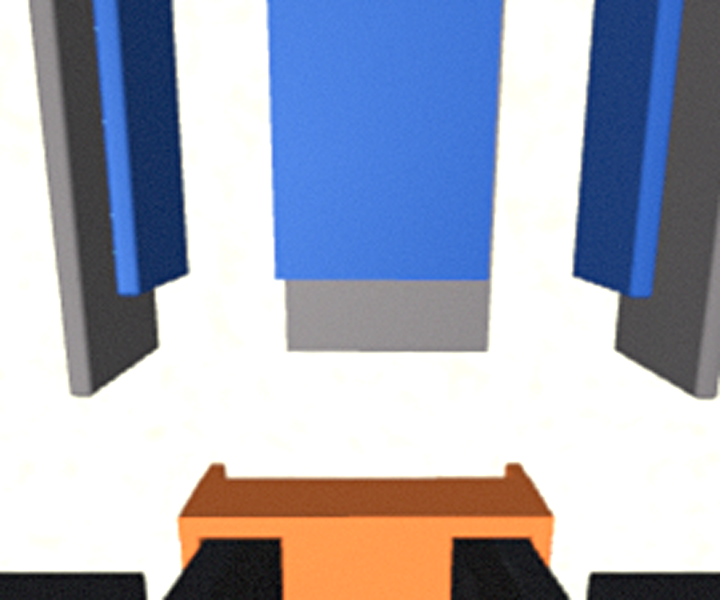

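```bash
python3 -c "
from h import *
c=load('w12'); f=lambda p:(np.array(p)+.5)*.375+[180,40]-.5
def ed(n,l,r,z):
  p=ray(c,f([l,r]),z);d=p[1]-p[0];print(n,p.mean(0)[:2].round(1),np.hypot(*d[:2]).round(1),np.degrees(np.arctan2(d[1],d[0])).round(2))
ed('tongue',(276,279),(489,279),8);ed('blue rim end',(119,295),(650,297),38);ed('bottom in',(188,272),(574,276),0)
ed('orange rim',(180,516),(552,516),32);ed('orange bot',(217,464),(516,464),0);ed('grey end',(72,394),(717,397),44)
a=ray(c,f([(119,295),(95,0),(650,297),(683,0)]),38)
for i in (0,2): d=a[i+1]-a[i];print(np.degrees(np.arctan2(d[1],d[0])))
rel(539,188,19,-3.5)"
```

```text
tongue [542.9 247.9] 43.9 -3.25
blue rim end [542.6 247.9] 89.3 -3.47
bottom in [542.8 248.2] 83.4 -3.84
orange rim [537.1 205.7] 71.2 -3.31
orange bot [537.2 205. ] 69.4 -3.3
grey end [543.3 232.1] 107.3 -3.56
86.25572227052308
86.3199620776057
t 14.18 pos [536.9 191.   19.9] yaw -3.2 w 35.2 F [ 0.6  0.8 -0.5] tilt [ 0.004  0.007 -1.   ]
shift cm [0.22 0.29 0.09] turn 0.3
```

Emit:
{"name": "play_rows", "arguments": {"plan": [[4.0, [0.1, -0.4, 0], 0.3], [4.0, [0.2, -1, 0], 0.3], [4.0, [0.3, -1.8, 0], 0.3], [4.0, [0.3, -2.7, 0], 0.3], [4.0, [0.3, -3.6, 0], 0.3], [4.0, [0.32, -4.5, 0], 0.3], [4.0, [0.33, -5.4, 0], 0.3], [4.0, [0.33, -6.4, 0], 0.3], [4.0, [0.34, -7.4, 0], 0.3], [4.0, [0.35, -8.4, 0], 0.3]]}}

```text
time_s: 15.02
position: [545.1, 275.9, 20.6]
eef_rot: [[0.998, -0.061, 0.004], [-0.061, -0.998, 0.007], [0.003, -0.008, -1.0]]
ft_force: [0.3, -0.3, -0.2]
grip_width: 35.5
```

```bash
python3 -c "
from h import *
from bench import eyes
rel(548,329.5,19,-3.5)
for n in ('wrist',):
  c=eyes.camera(n);np.savez(n[0]+'13.npz',**c);a=cv2.resize(c['img'][80:305,180:450,::-1],(720,600),interpolation=cv2.INTER_CUBIC);cv2.imwrite('pics/w13.png',np.clip(a*1.5,0,255).astype(np.uint8))"
```

```text
t 15.02 pos [545.1 275.9  20.6] yaw -3.5 w 35.5 F [ 0.3 -0.3 -0.2] tilt [ 0.004  0.007 -1.   ]
shift cm [-0.04 -5.37  0.2 ] turn 0.0
```

View pics/w13.png

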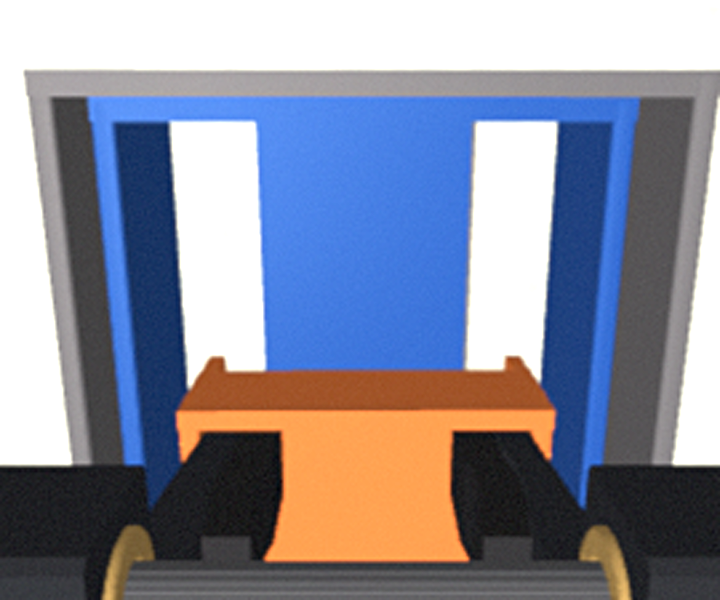

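Emit:
{"name": "play_rows", "arguments": {"plan": [[4.0, [-0.02, -1, 0.05], 0], [4.0, [-0.04, -2, 0.1], 0], [4.0, [-0.04, -2.9, 0.1], 0], [4.0, [-0.04, -3.7, 0.1], 0], [4.0, [-0.04, -4.3, 0.1], 0], [4.0, [-0.04, -4.7, 0.1], 0], [4.0, [-0.04, -5, 0.1], 0], [4.0, [-0.04, -5.2, 0.1], 0], [4.0, [-0.04, -5.4, 0.1], 0], [4.0, [-0.04, -5.5, 0.1], 0]]}}

```text
time_s: 15.9
position: [547.5, 330.3, 19.7]
eef_rot: [[0.998, -0.06, 0.002], [-0.06, -0.998, 0.005], [0.002, -0.005, -1.0]]
ft_force: [-2.0, -8.6, 2.2]
grip_width: 35.4
```

```bash
python3 -c "
from h import *
from bench import eyes
rel(548,330.5,19,-3.5)
for n in ('wrist',):
  c=eyes.camera(n);np.savez(n[0]+'14.npz',**c);a=cv2.resize(c['img'][130:305,180:450,::-1],(800,518),interpolation=cv2.INTER_CUBIC);cv2.imwrite('pics/w14.png',np.clip(a*1.5,0,255).astype(np.uint8))"
```

```text
t 15.90 pos [547.5 330.3  19.7] yaw -3.5 w 35.4 F [-2.  -8.6  2.2] tilt [ 0.002  0.005 -1.   ]
shift cm [ 0.05 -0.02  0.07] turn 0.0
```

View pics/w14.png

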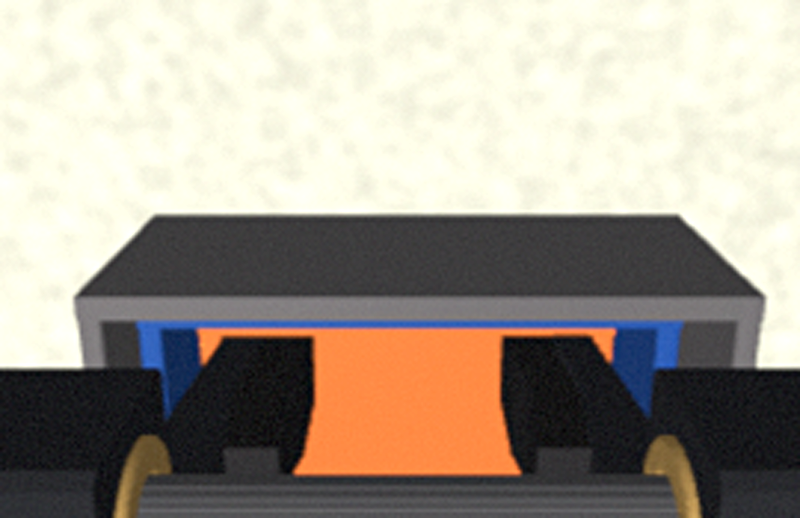

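Contact at about 8.6 N. A slight extra push, then release, back off and lift.

Emit:
{"name": "play_rows", "arguments": {"plan": [[4.0, [0, -0.2, 0], 0], [4.0, [0, -0.3, 0], 0], [4.0, [0, -0.3, 0], 0], [2.8, [0, 0, 0], 0], [2.2, [0, 0, 0], 0], [2.2, [0, 0.4, 0], 0], [2.2, [0, 0.8, 0], 0], [2.2, [0, 0.9, -1.5], 0], [2.2, [0, 0.9, -4], 0], [2.2, [0, 0.9, -7], 0]]}}

```text
time_s: 16.78
position: [546.0, 320.3, 90.1]
eef_rot: [[0.998, -0.061, 0.0], [-0.061, -0.998, 0.004], [-0.0, -0.004, -1.0]]
ft_force: [0.1, 1.0, 0.9]
grip_width: 21.8
```

Emit:
{"name": "play_rows", "arguments": {"plan": [[2.2, [0, 0, -2], 0], [2.2, [0, 0.5, -4], 0], [2.2, [0, 2, -6], 0], [2.2, [0, 4, -8], 0], [2.2, [0, 6, -9], 0], [2.2, [0, 6, -9], 0], [2.2, [0, 6, -9], 0], [2.2, [0, 6, -9], 0], [2.2, [0, 6, -9], 0], [2.2, [0, 6, -9], 0]]}}

```text
time_s: 17.62
position: [541.7, 261.1, 179.2]
eef_rot: [[0.998, -0.059, -0.001], [-0.059, -0.998, 0.004], [-0.001, -0.004, -1.0]]
ft_force: [0.1, 0.0, 0.2]
grip_width: 22.0
```

```bash
python3 -c "
from h import *
from bench import eyes
rel(548,330.5,19,-3.5)
for n in ('wrist','side','top'):
  c=eyes.camera(n);np.savez(n[0]+'15.npz',**c);cv2.imwrite('pics/%s15.png'%n[0],np.clip(c['img'][...,::-1]*1.4,0,255).astype(np.uint8))
c=load('w15');a=cv2.resize(c['img'][130:330,180:450,::-1],(800,592),interpolation=cv2.INTER_CUBIC);cv2.imwrite('pics/w15z.png',np.clip(a*1.5,0,255).astype(np.uint8))"
```

```text
t 17.62 pos [541.7 261.1 179.2] yaw -3.4 w 22.0 F [0.1 0.  0.2] tilt [-0.001  0.004 -1.   ]
shift cm [ 0.23 -6.91 16.05] turn 0.1
```

View pics/w15z.png

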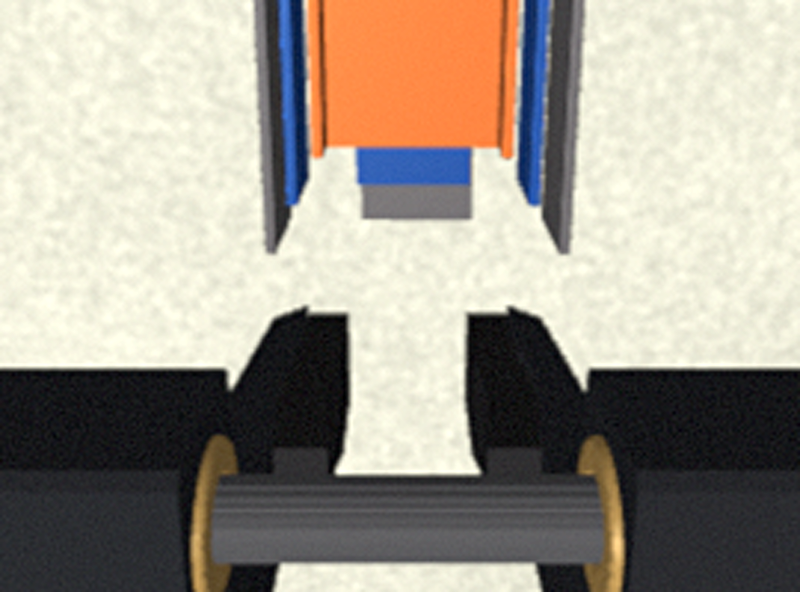

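View pics/s15.png

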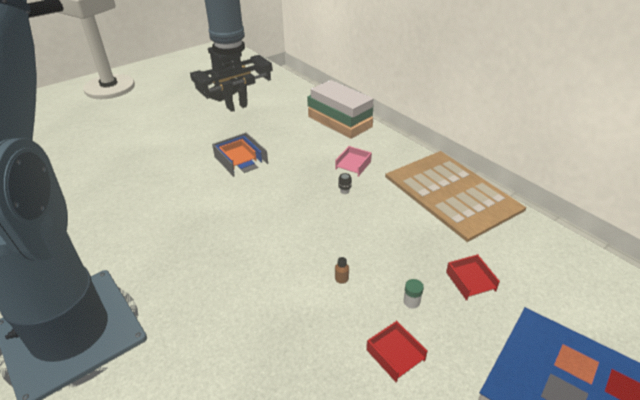

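View pics/t15.png

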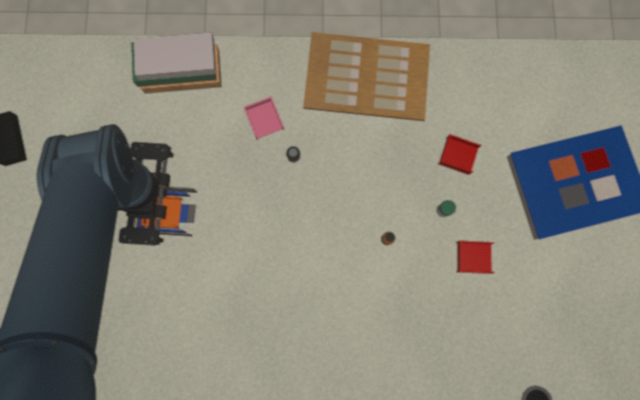

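```bash
python3 -c "
from h import *
c=load('w15'); f=lambda p:(np.array(p)+.5)*.3375+[180,130]-.5
def ed(n,l,r,z):
  p=ray(c,f([l,r]),z);d=p[1]-p[0];print(n,p.mean(0)[:2].round(1),np.hypot(*d[:2]).round(1),np.degrees(np.arctan2(d[1],d[0])).round(2))
ed('g',(267,252),(570,252),44);ed('b',(288,204),(540,204),38);ed('o',(314,157),(512,157),32)
ed('gs',(362,218),(471,218),3);ed('bt',(357,183),(471,183),8);ed('of',(326,146),(500,146),13)
"
```

```text
g [543.6 232.7] 107.2 -3.4
b [543.  248.7] 89.5 -3.4
o [543.6 264.4] 70.6 -3.41
gs [543.3 232.5] 43.6 -3.4
bt [543.2 248.3] 44.4 -3.41
of [543.7 264.2] 65.8 -3.41
```

```bash
python3 -c "
from bench import job
print(job.hand_in())"
```

```text
the job is handed in; nothing more can be done
None
```

The blue bin is home in the grey bin and the orange bin is home in the blue one. I handed the job in at about 18 s of the 64 s allowed; no verdict is reported.

**How:** I put the fingers inside each bin near the back wall and spread them lightly (5 N) against the side walls. I then slid the bin along the bench, nudged it sideways to line up with the opening, and pushed until it met the back wall. The wrist force there was about 11 N for blue and 9 N for orange just before a last 2–3 mm nudge. Then I closed the fingers, backed off and lifted away.

**Last checks (wrist camera):**

| Bin | Open-end gap, measured | Gap when fully home | Sideways offset | Out of square |
|---|---|---|---|---|
| Blue in grey | 16.0 mm | 16 mm | under 2 mm | under 0.2° |
| Orange in blue | 15.7 mm | 16 mm | under 2 mm | under 0.2° |

- **Flatness:** I did not measure tilt separately. The rim and floor edges gave matching positions, which fits both bins lying flat.
- **Bystanders:** the oil bottle, eyepiece and lens can appear at the same pixels as at the start in the top and side views.
- **Gripper:** clear, about 180 mm above the bench.
- **Disagreements:** the first top and wrist estimates differed by about 2 mm for blue and 3 mm for orange. Two estimates of the grey bin from the first top picture differed by about 5 mm. I used the later close-up wrist measurements. No check failed.

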